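# Fit the gauge sleeve and draw the sprung pointer rod to its length

## Task

Two brass sleeves look alike from the side, but only the one with the wide bore fits the upright steel gauge pin: slide that one over the pin until it sits on the pin's shoulder, and let go; leave the tight one standing on the table. Then pull the red knob of the sprung pointer rod straight up until the red pointer is level with the top rim of the sleeve, and finish holding the knob there, with the pointer steady at that height; letting go would let the spring draw the rod back. Do not disturb the brown bottle, the jar with the black cap or the little dropper bottle.

Things in the scene. Friction and masses are not known exactly. Their poses are not given: they have to be found in the camera images.
- gauge_base: Fixed gauge fixture standing on the table: blue foot plate 70 x 150 x 24 mm, origin at the centre of its underside. On its local y axis stand, at y = +40 mm, an aluminium tube (24 mm wide, its top 90 mm above the table) out of which the sprung rod is pulled, and at y = -40 mm the clamp and post of the gauge pin (see gauge_pin). Place and yaw differ every time.
- gauge_pin: Fixed upright steel pin, 14 mm in diameter, 44 mm tall with a tapered tip (the last 6 mm), on a flat shoulder 32 mm wide. Origin: centre of the shoulder's upper face, where the pin begins; z up. The post is clamped at a different height each time, shoulder 70 to 95 mm above the table. A sleeve fully down rests on the shoulder, its top rim 50 mm above this origin.
- pin_tip (a point): Top end of the gauge pin, 44 mm above its shoulder.
- wide_sleeve: Loose brass sleeve, 30 mm outer diameter, 50 mm tall, standing upright on the table, 60 g; through bore of 17.6 mm, which fits the pin with play. Origin: centre of its underside; its top rim is 50 mm above.
- tight_sleeve: Loose brass sleeve of the same outer size (30 mm diameter, 50 mm tall, 80 g), standing upright, but with a thick wall and a bore of only 9 mm: it does not go over the pin. Origin: centre of its underside. The two sleeves may have swapped places; keep clear of the fixed hotplate, tall flask and hose behind them (from x = 0.53 on).
- rod (a joint): Extension of the sprung rod, m: 0 fully in (at rest), grows as the rod is pulled straight up, end stop at 0.075. An inner spring pulls it back down with about 4 N at 0, rising by 110 N per metre (about 10 N at 0.05), plus 0.8 N of weight.
- knob (a point): Middle of the red knob's grip on top of the rod: a round neck 21 mm in diameter and 26 mm tall, under a flange 32 mm wide and 6 mm thick; the flange's underside is 13 mm above this point, its top 19 mm above; the neck's lower end is 13 mm below. On the rod's axis; at rest 131 mm above the table, it rises with the rod. Take it from above, with the fingers either side of the neck, under the flange.
- pointer (a point): Tip of the red pointer bar, 4 mm thick, this point at mid-thickness; the bar sticks out level 46 mm from the rod's axis toward the gauge pin, ending about 19 mm short of a seated sleeve's wall. It is 31 mm below the knob point, at rest 100 mm above the table, and rises with the rod.
- brown_bottle: Bystander: brown glass bottle with white cap, 45 mm wide, 89 mm tall, origin at the centre of its underside.
- black_cap_jar: Bystander: clear jar with black cap, 50 mm wide, 65 mm tall, origin at the centre of its underside.
- dropper_bottle: Bystander: small dropper bottle, 26 mm wide, 47 mm tall, origin at the centre of its underside.

How it is judged:
On the way:
1. the wide sleeve sits fully down on the gauge pin and is let go, the rod still in (horizontal distance between wide_sleeve and gauge_pin below 0.004 m and z of wide_sleeve in the frame of gauge_pin between -0.003 and 0.003 m and contact force between the fingers and wide_sleeve below 0.1 N and value of joint rod below 0.01 m), for 0.2 s.
At the end, for the whole second after the job is handed in: The wide sleeve rests on the pin's shoulder (within 3 mm in height, 4 mm off axis), untouched; the fingers hold the rod's knob, drawn out so that the pointer is within 5 mm of the height of the sleeve's top rim and still (under 10 mm/s); the tight sleeve stands upright on the table (horizontal distance between wide_sleeve and gauge_pin below 0.004 m and z of wide_sleeve in the frame of gauge_pin between -0.003 and 0.003 m and contact force between each of the arm, the fingers and wide_sleeve below 0.1 N and contact force between wide_sleeve and rod below 0.1 N and z of pointer in the frame of wide_sleeve between 0.045 and 0.055 m and velocity of joint rod between -0.01 and 0.01 m/s and contact force between the fingers and rod above 2 N and height (world z) of tight_sleeve between -0.005 and 0.005 m and angle between tight_sleeve's own z axis and vertical below 0.15 rad); the arm keeps its last pose, push and grip.
It fails at once if a bystander bottle or jar is knocked over or shifted by more than 30 mm (distance of any of brown_bottle, black_cap_jar, dropper_bottle from where it was at the start of the episode above 0.03 m or angle between any of brown_bottle, black_cap_jar, dropper_bottle's own z axis and vertical above 0.4 rad).
It also fails if it takes over 48 s, if anything falls off the work surface, if the arm or the gripper's body presses on something with over 40 N, if the wrist force passes 120 N, or if a joint passes its speed limit or range.

## Robot

A 6-joint arm with a two-finger parallel gripper is mounted at the origin on a cart in front of the work surface, level with it; the furniture and walls round the work are solid. World frame = base frame: x ahead of the robot, y to its left, z up, the work surface at z = 0. Lengths are in m, angles in rad, forces in N, time in s.
With the tool pointing down it reaches from about 0.425 to 0.925 m from the base axis. Payload 12.5 kg.
Tool frame: the origin (TCP) lies where the fingers leave the gripper's body, on its centre line; the fingertips stand 73 mm ahead of it and the grasp point (between the pads) lies 54 mm ahead of it; z points along the fingers, y is the line along which they close (so a half turn about z gives the same grasp; the last joint's range is limited). The gripper opens to 85 mm and grips with 20 to 120 N. Pads are 22 mm wide; open, the fingers measure 114 mm over their backs; the gripper's body (76 mm by 85 mm) begins 54 mm behind the grasp point. The pads swing forward as they close: fully open they stand 13 mm farther back than shut.
Start: joints at [1.019, 0.491, 1.559, -0, 1.092, -0.106], TCP at [0.269, 0.564, 0.304] pointing down, gripper open.
Joint ranges: [-3.1, 3.1], [-0.84, 2.19], [0.05, 2.79], [-1.13, 4.28], [0.06, 2.93], [-2.69, 2.69]. Speed limits (rad/s): [2.22, 2.22, 2.79, 3.14, 3.14, 3.14].

## Interface

Orientations are given as a unit quaternion [x, y, z, w].
In Python, from bench import r gives the robot as it stands.
- The arm moves only by the tool move_arm, never from a script. Its arguments are lists of equal length, an entry for each row: "linear": the shift along the tool's x, y, z in m, a list of three; "turn": the turn about the tool's z in degrees. A call has 1 to 8 rows; each row shifts and turns the commanded pose from where the row before left it, along the tool's axes as they then stand; what a row does not reach is not made up. A row lasts 1/10 s, in which the tool goes at most 50 mm and 8.59 degrees, less where a joint would pass 70% of its speed; a pose out of reach is approached as far as the arm can. A call with a gripper value outside its range is refused whole. "grip" is the finger opening in m, from 0 to 0.0854, set as the call begins (left out, the last holds). The fingers move at their own pace and stop on an object; "squeeze" is the grip in N (left out, the last holds). Time passes only in rows, so rows that do not move let the fingers close. It gives the time, the measured TCP pose, the force, the opening and the grip force at its end, in the units of the state.
- r.get_obs(): the state, without advancing time (a new reading comes with each control period).
- r.capture(name): name is "side" or "top" or "wrist"; returns a dict with "pixels" (384x512x3 uint8, red, green, blue), "mtx" (3x3 intrinsics, pixels), "position" and "attitude" of the camera in the world. Camera axes: x right, y down, z forward; pixel columns grow to the right and rows downward; lengths in m; the calibration is good to about 2 mm. A picture is of the moment at which its call begins. There is no depth.
- r.close_job(): hands the job in; it is judged then, once.
Trained networks look in the newest picture that a camera, given by its name, has taken for a name from the list of things; names that differ only in an ending like _2 or _b are one class to them, and where a whole thing is asked for, a point or a joint stands for the part that bears it (a point fixed in the world has none). Each returns a list of dicts, best first, with "score" (0 to 1); they miss things now and then, are a little off and sometimes report something else, mostly with a low value. They report only what shows in the picture. A call takes as long as a camera call.
- r.recognise(label, camera): "bbox" ([left, top, width, height] in pixels, round what is visible of it).
- r.landmark_of(label, camera): "uv" ([column, row] in pixels: a listed point, or the origin of a listed thing).
The state is a dict: "time_s": time; "joints": joint angles; "qd": joint speeds; "tau": joint torques, N m; "eef_pos": TCP position; "orientation": TCP orientation; "force": force on the tool from outside, world axes, zero at the start; "ft_torque": the same for the moment, N m; "grip_width": finger opening in m; "gripper_force": force on a finger pad.
Only numpy, scipy, OpenCV 4.12 (cv2) and the standard library are available. Lean on these libraries where they do the work, as an engineer would, in place of code of your own. Each camera call takes 0.05 s, during which the arm holds its last target. There are 200 camera calls.

## Working session

There is one attempt and no reset: what is moved stays moved. The work goes in short steps, Python scripts to look and compute and a tool call to move; the robot and the scene stay as the last step left them, time stands still between calls to the robot, and variables do not carry over. Pictures are saved under pics/ and viewed, at most 10 in all, crops included, and the job is handed in when it is done.

Besides the shell and the picture viewer there is one more tool, called after "Emit:" as a command line: name --pt "numbers of a row" for each row, then --argument value for the rest. move_arm: Moves the arm, as the interface text tells. Its arguments: {"type":"object","properties":{"linear":{"type":"array","items":{"type":"array","items":{"type":"number"}}},"turn":{"type":"array","items":{"type":"number"}},"grip":{"type":"number"},"squeeze":{"type":"number"}},"required":["linear","turn"]}

```bash
mkdir -p pics; cat > h.py <<'E'
from bench import r
import numpy as np, cv2
from scipy.spatial.transform import Rotation as R
C={}
def cap(n,f=None):
    C[n]=r.capture(n)
    if f: cv2.imwrite(f,C[n]["pixels"][:,:,::-1])
    return C[n]
def rot(c):
    a=np.array(c["attitude"]); return a if a.shape==(3,3) else R.from_quat(a).as_matrix()
def ray(n,uv):
    c=C[n]; d=rot(c)@np.linalg.inv(c["mtx"])@np.array([uv[0],uv[1],1.]); return np.array(c["position"]),d/np.linalg.norm(d)
def atz(n,uv,z):
    p,d=ray(n,uv); return p+d*(z-p[2])/d[2]
def tri(obs):
    A=0;b=0
    for n,uv in obs:
        p,d=ray(n,uv);P=np.eye(3)-np.outer(d,d);A=A+P;b=b+P@p
    x=np.linalg.solve(A,b); return x,[np.linalg.norm((np.eye(3)-np.outer(ray(n,u)[1],ray(n,u)[1]))@(x-ray(n,u)[0])) for n,u in obs]
def proj(n,X):
    c=C[n]; q=c["mtx"]@(rot(c).T@(np.array(X)-c["position"])); return q[:2]/q[2]
E
python3 - <<'E'
from h import *
ims=[]
for n in ("side","top","wrist"):
    c=cap(n,f"pics/{n}0.png"); print(n,np.round(c["position"],3),np.round(rot(c)[:,2],2))
    for l in ("gauge_base","gauge_pin","pin_tip","wide_sleeve","tight_sleeve","knob","pointer","brown_bottle","black_cap_jar","dropper_bottle"):
        print(n,l,[(np.round(o["uv"]).tolist(),round(o["score"],2)) for o in r.landmark_of(l,n)][:3])
np.set_printoptions(precision=4)
print(r.get_obs())
cv2.imwrite("pics/a.png",cv2.resize(np.hstack([C["side"]["pixels"],C["top"]["pixels"]])[:,:,::-1],(800,300)))
E
```

```text
side [0.173 1.309 0.585] [ 0.29 -0.88 -0.38]
side gauge_base [([283.0, 261.0], 0.68), ([303.0, 205.0], 0.23)]
side gauge_pin [([290.0, 221.0], 0.7)]
side pin_tip [([291.0, 200.0], 0.7)]
side wide_sleeve [([308.0, 222.0], 0.57), ([268.0, 187.0], 0.45)]
side tight_sleeve [([307.0, 206.0], 0.59), ([307.0, 222.0], 0.23)]
side knob [([281.0, 219.0], 0.55)]
side pointer [([286.0, 222.0], 0.65)]
side brown_bottle []
side black_cap_jar [([270.0, 188.0], 0.67)]
side dropper_bottle [([260.0, 324.0], 0.64)]
top [0.352 0.222 1.453] [ 0.11 -0.02 -0.99]
top gauge_base [([233.0, 208.0], 0.67)]
top gauge_pin [([243.0, 209.0], 0.48)]
top pin_tip [([242.0, 206.0], 0.58)]
top wide_sleeve [([296.0, 210.0], 0.46)]
top tight_sleeve [([334.0, 202.0], 0.56)]
top knob [([216.0, 210.0], 0.39)]
top pointer [([230.0, 206.0], 0.5)]
top brown_bottle [([318.0, 154.0], 0.63)]
top black_cap_jar [([353.0, 163.0], 0.73)]
top dropper_bottle [([295.0, 212.0], 0.53), ([160.0, 216.0], 0.43)]
wrist [0.208 0.593 0.373] [ 0.24 -0.12 -0.96]
wrist gauge_base []
wrist gauge_pin []
wrist pin_tip []
wrist wide_sleeve []
wrist tight_sleeve []
wrist knob []
wrist pointer []
wrist brown_bottle []
wrist black_cap_jar []
wrist dropper_bottle [([302.0, 265.0], 0.59)]
{'time_s': 1.65, 'joints': array([ 1.0194e+00,  4.9090e-01,  1.5589e+00,  1.2497e-05,  1.0917e+00,
       -1.0560e-01]), 'qd': array([ 0.0003, -0.0007,  0.0014, -0.0016, -0.0005, -0.0012]), 'tau': array([ 6.5105e-04, -6.1826e+01, -2.6184e+01, -7.0153e-05,  4.3495e-04,
       -2.1393e-05]), 'eef_pos': array([0.2695, 0.5639, 0.3039]), 'orientation': array([2.2107e-01, 9.7526e-01, 5.8053e-05, 1.3929e-05]), 'force': array([-0.0483, -0.5006, -0.2104]), 'ft_torque': array([-0.025 ,  0.0399, -0.0151]), 'gripper_force': 0.0, 'grip_width': 0.0853708327839083}
```

View pics/top0.png

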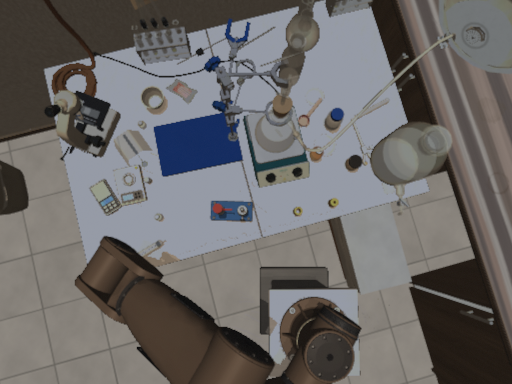

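View pics/side0.png

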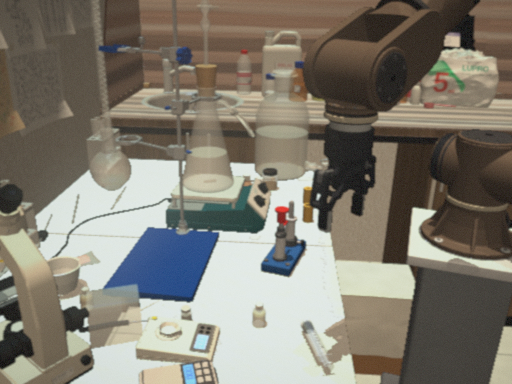

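The top view shows the blue fixture at (232,211), with the red knob at about (218,210) and the pin at (243,211). The sleeves are at about (297,211) and (334,202), and the dropper is near (159,216). I'll zoom in on the sleeves and compute positions.

```bash
python3 - <<'E'
from h import *
np.set_printoptions(precision=4,suppress=True)
c=cap("top");cap("side")
im=c["pixels"][:,:,::-1]
a=cv2.resize(im[190:225,205:275],None,fx=10,fy=10,interpolation=cv2.INTER_CUBIC)
b=cv2.resize(im[190:225,280:350],None,fx=10,fy=10,interpolation=cv2.INTER_CUBIC)
cv2.imwrite("pics/zoom.png",cv2.resize(np.vstack([a,b]),(600,600)))
for l,uv,z in [("base",(233,208),0),("pinT",(242,206),.12),("knob",(218,210),.14),("pinshoulder",(243,209),.08),("sA",(297,211),.05),("sB",(334,202),.05),("drop",(160,216),0),("bb",(318,154),0),("jar",(353,163),0.065),("334,118",(334,118),.08)]:
    print(l,atz("top",uv,z))
print("wristdropper")
print("pin",tri([("side",(290,221)),("top",(243,209))]));print("tip",tri([("side",(291,200)),("top",(242,206))]))
print("pointer",tri([("side",(286,222)),("top",(230,206))]))
print("knob",tri([("side",(281,219)),("top",(216,210))]))
E
```

```text
base [0.4415 0.288  0.    ]
pinT [0.4408 0.2524 0.12  ]
knob [0.4264 0.331  0.14  ]
pinshoulder [0.433  0.2499 0.08  ]
sA [0.4272 0.0597 0.05  ]
sB [ 0.4588 -0.0724  0.05  ]
drop [0.4132 0.5525 0.    ]
bb [ 0.6419 -0.0276  0.    ]
jar [ 0.5964 -0.1406  0.065 ]
334,118 [ 0.7562 -0.0737  0.08  ]
wristdropper
pin (array([0.4309, 0.2494, 0.0821]), [np.float64(0.002092515102897308), np.float64(0.002092515102897314)])
tip (array([0.4342, 0.2509, 0.1378]), [np.float64(0.005466244829515109), np.float64(0.005466244829515308)])
pointer (array([0.4352, 0.2922, 0.0982]), [np.float64(0.007218087235582517), np.float64(0.007218087235582425)])
knob (array([0.4276, 0.3389, 0.1261]), [np.float64(0.0003417964006081434), np.float64(0.00034179640060809943)])
```

View pics/zoom.png

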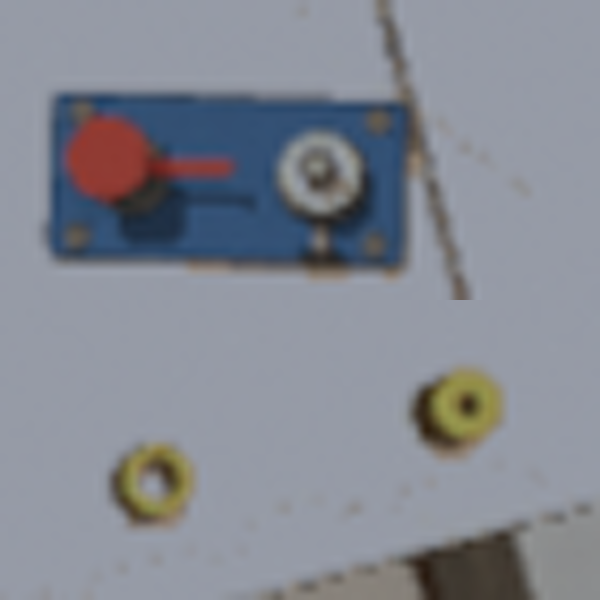

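The zoom shows the left sleeve, at (298,211), has the wide bore; the right one, at (334,202), is the tight one. The pin tip is at (242,209) and the knob top at (218,208). I'll move over the fixture with the fingers closing along world x and take a wrist view.

```bash
cat >> h.py <<'E'
def plan(target,turn=0,n=8):
    "rows (tool axes) for a world TCP target with total turn in deg, split evenly"
    o=r.get_obs(); q=R.from_quat(o["orientation"]); d=(np.array(target)-o["eef_pos"])/n
    L=[]
    for i in range(n):
        L.append(np.round((q*R.from_euler("z",turn/n*i,degrees=True)).inv().apply(d),4).tolist())
    print(L,"turn",turn/n)
E
python3 -c "
from h import *
plan((.431,.28,.304),64.4)"
```

```text
[[-0.0335, -0.0233, -0.0], [-0.0365, -0.0184, -0.0], [-0.0387, -0.0131, -0.0], [-0.0401, -0.0076, -0.0], [-0.0408, -0.0019, -0.0], [-0.0406, 0.0039, -0.0], [-0.0397, 0.0095, -0.0], [-0.038, 0.015, -0.0]] turn 8.05
```

Emit:
move_arm --pt "-0.0335 -0.0233 0" --pt "-0.0365 -0.0184 0" --pt "-0.0387 -0.0131 0" --pt "-0.0401 -0.0076 0" --pt "-0.0408 -0.0019 0" --pt "-0.0406 0.0039 0" --pt "-0.0397 0.0095 0" --pt "-0.038 0.015 0" --turn '[8.05,8.05,8.05,8.05,8.05,8.05,8.05,8.05]'

```text
time_s: 2.55
eef_pos: [0.4316, 0.2785, 0.3041]
orientation: [0.709, 0.705, 0.0, 0.0]
force: [1.1, 0.9, 1.0]
grip_width: 0.0856
gripper_force: 0.0
```

Emit:
move_arm --pt "0 0 0" --pt "0 0 0" --turn '[0,0]'

```text
time_s: 2.75
eef_pos: [0.4313, 0.2795, 0.304]
orientation: [0.707, 0.707, 0.0, -0.0]
force: [0.3, -0.0, -0.1]
grip_width: 0.0856
gripper_force: 0.0
```

```bash
python3 - <<'E'
from h import *
np.set_printoptions(precision=4,suppress=True)
c=cap("wrist","pics/w1.png")
o=r.get_obs(); print(o["eef_pos"],o["orientation"],c["position"],rot(c)[:,2])
for l,z in (("gauge_base",0),("gauge_pin",.082),("pin_tip",.126),("knob",.131),("pointer",.1)):
    for d in r.landmark_of(l,"wrist")[:2]: print(l,d,atz("wrist",d["uv"],z))
E
```

```text
[0.4309 0.2802 0.304 ] [ 0.7065  0.7077  0.0001 -0.0001] [0.4313 0.3467 0.3732] [-0.001  -0.2674 -0.9636]
gauge_base {'uv': [255.1, 150.7], 'score': 0.73} [0.427  0.2923 0.    ]
gauge_pin {'uv': [255.7, 205.8], 'score': 0.96} [0.4284 0.2518 0.082 ]
pin_tip {'uv': [257.7, 226.3], 'score': 0.88} [0.4305 0.2484 0.126 ]
knob {'uv': [258.4, 119.8], 'score': 0.98} [0.431  0.3342 0.131 ]
pointer {'uv': [257.6, 173.6], 'score': 0.78} [0.4303 0.287  0.1   ]
```

View pics/w1.png

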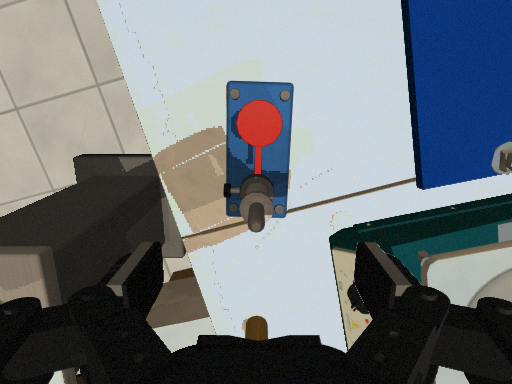

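The wrist view shows the fixture nearly aligned with world y: knob (258,122), pin tip (256,228), sleeve bottom-centre (256,326). Next I'll go over the wide sleeve.

Emit:
move_arm --pt "-0.04 -0.0005 0.0" --pt "-0.04 -0.0005 0" --pt "-0.04 -0.0005 0" --pt "-0.04 -0.0005 0.025" --pt "-0.04 -0.0005 0.025" --pt "0 0 0" --pt "0 0 0" --turn '[0,0,0,0,0,0,0]'

```text
time_s: 3.75
eef_pos: [0.4288, 0.0799, 0.2538]
orientation: [0.707, 0.707, -0.0, -0.0]
force: [-0.3, 0.8, -0.0]
grip_width: 0.0852
gripper_force: 0.0
```

```bash
python3 - <<'E'
from h import *
np.set_printoptions(precision=4,suppress=True)
c=cap("wrist","pics/w2.png")
o=r.get_obs(); print(o["eef_pos"],o["orientation"],c["position"])
for l in ("wide_sleeve","tight_sleeve"):
    for d in r.landmark_of(l,"wrist")[:3]: print(l,d,atz("wrist",d["uv"],0))
    for d in r.recognise(l,"wrist")[:3]: print(l,d)
g=cv2.cvtColor(c["pixels"],cv2.COLOR_RGB2HSV); m=cv2.inRange(g,(15,90,60),(35,255,255)); 
n,_,s,ce=cv2.connectedComponentsWithStats(m)
for i in range(1,n):
    if s[i,4]>150: print(s[i],ce[i],atz("wrist",ce[i],.05))
E
```

```text
[0.429  0.0805 0.2542] [0.7067 0.7075 0.0003 0.0001] [0.4289 0.1471 0.323 ]
wide_sleeve {'uv': [258.9, 191.5], 'score': 0.73} [0.4287 0.0574 0.    ]
wide_sleeve {'bbox': [244.9, 180.1, 29.8, 42.9], 'score': 0.56}
tight_sleeve {'uv': [282.1, 300.3], 'score': 0.95} [ 0.4555 -0.0723  0.    ]
tight_sleeve {'bbox': [271.4, 293.0, 31.3, 41.8], 'score': 0.67}
[ 242  180   33   44 1069] [257.8092 201.9682] [0.4278 0.0617 0.05  ]
[ 272  291   31   47 1125] [286.3822 314.736 ] [ 0.4559 -0.0546  0.05  ]
```

View pics/w2.png

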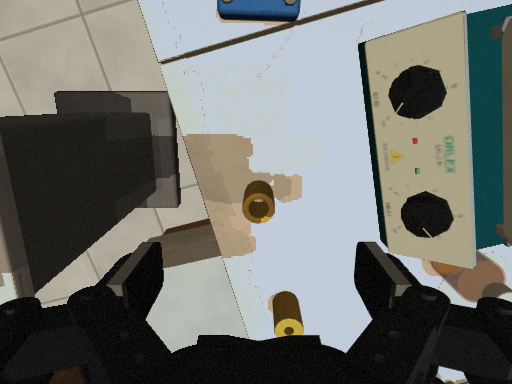

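The wide bore is confirmed: rim centre (258,208), base at about (0.428, 0.057). The tight sleeve is at (288,327). Descending to grasp.

Emit:
move_arm --pt "-0.0115 -0.0005 0.04" --pt "-0.012 -0.0005 0.04" --pt "0 0 0.04" --pt "0 0 0.03" --pt "0 0 0.016" --pt "0 0 0" --pt "0 0 0" --turn '[0,0,0,0,0,0,0]' --grip 0.075

```text
time_s: 4.7
eef_pos: [0.428, 0.057, 0.0883]
orientation: [0.706, 0.708, 0.0, 0.0]
force: [0.4, 0.2, 0.6]
grip_width: 0.0751
gripper_force: 0.0
```

Emit:
move_arm --pt "0 0 0" --pt "0 0 0" --pt "0 0 0" --pt "0 0 0" --pt "0 0 0" --pt "0 0 0" --pt "0 0 0" --pt "0 0 0" --turn '[0,0,0,0,0,0,0,0]' --grip 0.02 --squeeze 30

```text
time_s: 5.5
eef_pos: [0.428, 0.0565, 0.0887]
orientation: [0.707, 0.707, 0.001, 0.001]
force: [-0.4, 0.1, 9.9]
grip_width: 0.0301
gripper_force: 28.8
```

Emit:
move_arm --pt "0 0 -0.02" --pt "0 0 -0.04" --pt "0 0 -0.04" --pt "0 0 -0.04" --pt "0.035 0 -0.03" --pt "0.04 0.001 0" --pt "0.04 0.001 0" --pt "0.028 0.001 0" --turn '[0,0,0,0,0,0,0,0]'

```text
time_s: 6.3
eef_pos: [0.4301, 0.2014, 0.2586]
orientation: [0.707, 0.708, 0.001, 0.0]
force: [0.7, 0.2, -0.5]
grip_width: 0.0297
gripper_force: 29.9
```

Emit:
move_arm --pt "0 0 0" --pt "0 0 0" --turn '[0,0]'

```text
time_s: 6.5
eef_pos: [0.4302, 0.1997, 0.258]
orientation: [0.706, 0.708, -0.0, -0.0]
force: [0.3, 0.1, -1.6]
grip_width: 0.0299
gripper_force: 29.9
```

```bash
python3 - <<'E'
from h import *
np.set_printoptions(precision=4,suppress=True)
c=cap("wrist","pics/w3.png");cap("side","pics/s3.png")
o=r.get_obs(); print(o["eef_pos"],o["orientation"],c["position"],o["grip_width"],o["force"])
for l,z in (("gauge_base",0),("gauge_pin",.086),("pin_tip",.13),("knob",.131),("pointer",.1),("wide_sleeve",.17)):
    a=r.landmark_of(l,"wrist")[:1];b=r.landmark_of(l,"side")[:2]
    for d in a: print(l,d,atz("wrist",d["uv"],z))
    print("  side",b)
    if a and b: print("  tri",tri([("wrist",a[0]["uv"]),("side",b[0]["uv"])]))
im=C["wrist"]["pixels"][:,:,::-1]; s=cv2.resize(C["side"]["pixels"][170:290,230:350,::-1],(384,384),interpolation=cv2.INTER_CUBIC)
cv2.imwrite("pics/w3s.png",cv2.resize(np.hstack([im,s]),(800,343)))
E
```

```text
[0.4304 0.1989 0.258 ] [ 0.7069  0.7073 -0.0001 -0.    ] [0.43   0.267  0.3271] 0.030202754538718717 [ 0.7033 -0.8262 -0.6311]
gauge_base {'uv': [257.7, 73.8], 'score': 0.79} [0.4288 0.293  0.    ]
  side [{'uv': [283.9, 260.7], 'score': 0.73}]
  tri (array([ 0.4284,  0.2933, -0.0041]), [np.float64(0.0003511205842902893), np.float64(0.00035112058429024294)])
gauge_pin {'uv': [254.4, 120.3], 'score': 0.73} [0.4268 0.2541 0.086 ]
  side [{'uv': [289.5, 219.9], 'score': 0.78}, {'uv': [283.3, 259.0], 'score': 0.21}]
  tri (array([0.4278, 0.2544, 0.0874]), [np.float64(0.0010576103267948807), np.float64(0.001057610326794841)])
pin_tip {'uv': [259.7, 128.3], 'score': 0.72} [0.4305 0.2517 0.13  ]
  side [{'uv': [290.7, 197.1], 'score': 0.82}]
  tri (array([0.4299, 0.2528, 0.1459]), [np.float64(0.0006281083308006669), np.float64(0.0006281083308008999)])
knob {'uv': [260.1, 126.6], 'score': 0.19} [0.4308 0.2528 0.131 ]
  side [{'uv': [281.2, 216.4], 'score': 0.58}]
  tri (array([0.4403, 0.2526, 0.0936]), [np.float64(0.0097285432700002), np.float64(0.00972854327000019)])
pointer {'uv': [257.7, 72.5], 'score': 0.75} [0.4292 0.2859 0.1   ]
  side [{'uv': [287.9, 221.5], 'score': 0.85}]
  tri (array([0.4271, 0.2856, 0.0971]), [np.float64(0.0020874564224087266), np.float64(0.0020874564224086403)])
wide_sleeve {'uv': [257.3, 233.1], 'score': 0.71} [0.4294 0.2006 0.17  ]
  side [{'uv': [287.4, 220.7], 'score': 0.66}, {'uv': [301.5, 183.6], 'score': 0.53}]
  tri (array([0.4437, 0.1509, 0.0393]), [np.float64(0.015621772051585082), np.float64(0.015621772051585058)])
```

View pics/w3s.png

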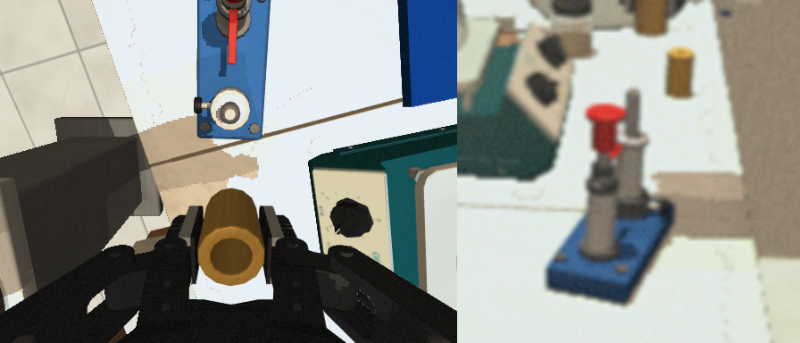

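The wrist view shows the sleeve held upright, with its rim at about (258,288), and the pin at about (258,125) directly below the camera. The offset from sleeve to pin is about (0, +52 mm).

Emit:
move_arm --pt "0.026 0 0" --pt "0.026 0 0" --pt "0 0 0.01" --pt "0 0 0.02" --pt "0 0 0.01" --pt "0 0 0.006" --pt "0 0 0.006" --pt "0 0 0" --turn '[0,0,0,0,0,0,0,0]'

```text
time_s: 8.0
eef_pos: [0.4302, 0.2518, 0.2052]
orientation: [0.707, 0.707, -0.0, -0.001]
force: [-2.7, 8.8, -5.4]
grip_width: 0.0298
gripper_force: 30.0
```

```bash
python3 - <<'E'
from h import *
np.set_printoptions(precision=4,suppress=True)
cap("side"); o=r.get_obs(); print(o["eef_pos"],o["force"],o["ft_torque"])
cap("wrist")
s=cv2.resize(C["side"]["pixels"][150:270,230:350,::-1],(500,500),interpolation=cv2.INTER_CUBIC)
w=cv2.resize(C["wrist"]["pixels"][100:340,170:350,::-1],(300,400)); w=np.vstack([w,np.zeros((100,300,3),np.uint8)])
cv2.imwrite("pics/s4.png",np.hstack([s,w]))
E
```

```text
[0.4302 0.2518 0.2053] [-2.0389  9.0002 -5.296 ] [1.5502 0.4112 0.0077]
```

View pics/s4.png

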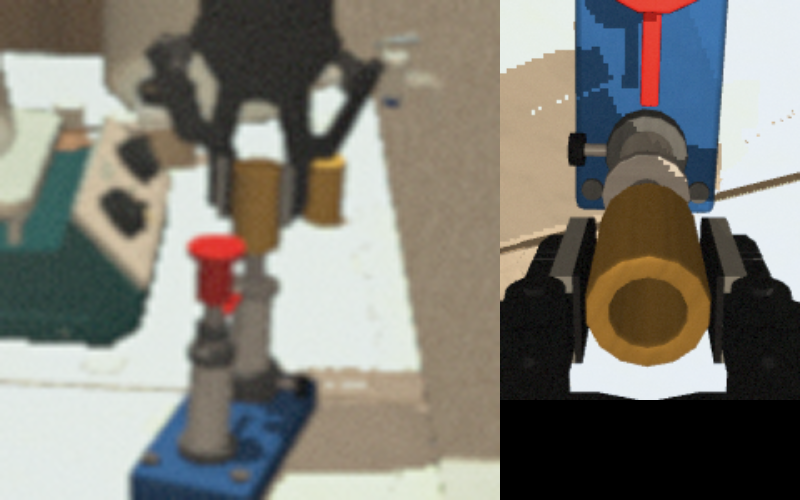

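The side view shows the sleeve threaded on the pin, with its bottom edge at (257,250) above the shoulder at (257,285). The +9 N y force means the axis sits slightly off in +y, so I'll correct that and continue down.

Emit:
move_arm --pt "0.001 -0.0003 0" --pt "0.0008 -0.0003 0" --pt "0 0 0" --turn '[0,0,0]'

```text
time_s: 8.4
eef_pos: [0.43, 0.2531, 0.2059]
orientation: [0.707, 0.707, -0.0, 0.0]
force: [0.1, 0.0, -1.1]
grip_width: 0.0301
gripper_force: 30.4
```

Emit:
move_arm --pt "0 0 0.004" --pt "0 0 0.004" --pt "0 0 0.004" --pt "0 0 0.003" --pt "0 0 0.003" --pt "0 0 0" --turn '[0,0,0,0,0,0]'

```text
time_s: 9.0
eef_pos: [0.4298, 0.2533, 0.1875]
orientation: [0.707, 0.707, -0.0, -0.0]
force: [-0.3, 0.0, -0.0]
grip_width: 0.0299
gripper_force: 30.4
```

Zero side force now. I'll continue down to the shoulder.

Emit:
move_arm --pt "0 0 0.003" --pt "0 0 0.003" --pt "0 0 0.002" --pt "0 0 0" --turn '[0,0,0,0]'

```text
time_s: 9.4
eef_pos: [0.4301, 0.2536, 0.182]
orientation: [0.707, 0.707, 0.001, 0.0]
force: [-7.7, -2.5, 30.8]
grip_width: 0.0297
gripper_force: 34.2
```

Emit:
move_arm --pt "0 0 -0.002" --pt "0 0 0" --turn '[0,0]'

```text
time_s: 9.6
eef_pos: [0.43, 0.2534, 0.1822]
orientation: [0.707, 0.707, 0.0, 0.0]
force: [-0.0, -0.9, 8.1]
grip_width: 0.0301
gripper_force: 32.3
```

Emit:
move_arm --pt "0 0 0" --pt "0 0 0" --pt "0 0 0" --pt "0 0 0" --pt "0 0 0" --turn '[0,0,0,0,0]' --grip 0.05

```text
time_s: 10.1
eef_pos: [0.4299, 0.2533, 0.1818]
orientation: [0.707, 0.707, -0.0, -0.0]
force: [-0.5, -0.1, 0.2]
grip_width: 0.0499
gripper_force: 0.0
```

```bash
python3 - <<'E'
from h import *
np.set_printoptions(precision=4,suppress=True)
cap("side"); cap("wrist");o=r.get_obs(); print(o["eef_pos"],o["force"],o["grip_width"])
for n in ("side","wrist"):
  for l in ("wide_sleeve","pointer","gauge_pin"):print(n,l,r.landmark_of(l,n)[:2])
s=cv2.resize(C["side"]["pixels"][150:270,230:350,::-1],(500,500),interpolation=cv2.INTER_CUBIC)
w=cv2.resize(C["wrist"]["pixels"][100:340,170:350,::-1],(300,400)); w=np.vstack([w,np.zeros((100,300,3),np.uint8)])
cv2.imwrite("pics/s5.png",np.hstack([s,w]))
E
```

```text
[0.4299 0.2533 0.1819] [0.0565 0.172  0.8134] 0.05001902087191904
side wide_sleeve [{'uv': [290.7, 220.1], 'score': 0.64}]
side pointer [{'uv': [286.9, 219.7], 'score': 0.67}]
side gauge_pin [{'uv': [288.8, 219.5], 'score': 0.76}]
wrist wide_sleeve [{'uv': [257.1, 236.3], 'score': 0.56}]
wrist pointer [{'uv': [259.6, 174.7], 'score': 0.63}]
wrist gauge_pin []
```

View pics/s5.png

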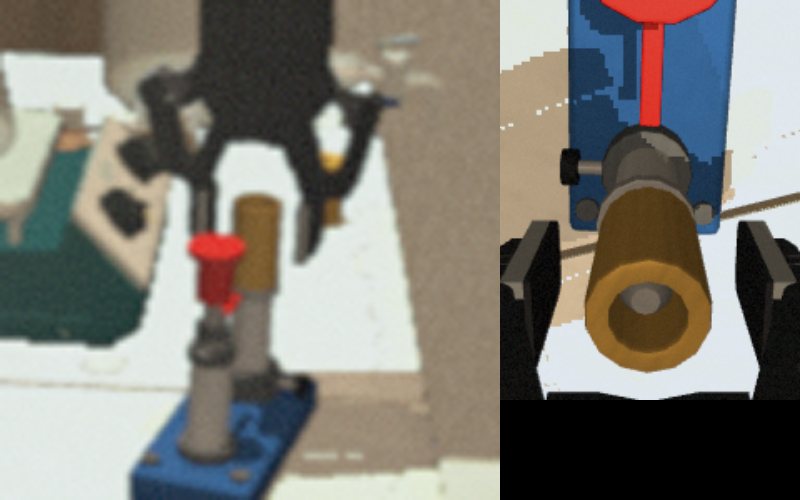

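The sleeve is seated on the shoulder: in the side view its bottom meets the flange at (257,290), and in the wrist view the pin tip is centred in the bore at (645,298). Next I'll lift clear and go over the knob.

Emit:
move_arm --pt "0 0 -0.01" --pt "0 0 -0.025" --pt "0 0 -0.03" --pt "0.02 0 0" --pt "0.03 0 0" --pt "0.03 0 0" --pt "0 0 0" --pt "0 0 0" --turn '[0,0,0,0,0,0,0,0]' --grip 0.06

```text
time_s: 11.3
eef_pos: [0.4295, 0.3335, 0.2473]
orientation: [0.706, 0.708, -0.0, 0.0]
force: [0.1, -0.5, 0.4]
grip_width: 0.0599
gripper_force: 0.0
```

```bash
python3 - <<'E'
from h import *
np.set_printoptions(precision=4,suppress=True)
c=cap("wrist");o=r.get_obs(); print(o["eef_pos"],o["force"],o["grip_width"])
for l,z in (("knob",.131),("pointer",.1),("wide_sleeve",.093)):
  for d in r.landmark_of(l,"wrist")[:1]: print(l,d,atz("wrist",d["uv"],z))
h=cv2.cvtColor(c["pixels"],cv2.COLOR_RGB2HSV); m=cv2.inRange(h,(0,150,190),(6,255,255))|cv2.inRange(h,(174,150,190),(180,255,255))
n,_,s,ce=cv2.connectedComponentsWithStats(m)
i=1+s[1:,4].argmax(); print(s[i],ce[i],atz("wrist",ce[i],.15))
E
```

```text
[0.4296 0.333  0.2472] [ 0.2054  0.1996 -0.5454] 0.06011508289410527
knob {'uv': [261.7, 220.0], 'score': 0.73} [0.4313 0.3311 0.131 ]
pointer {'uv': [259.6, 260.2], 'score': 0.91} [0.4302 0.2877 0.1   ]
wide_sleeve {'uv': [257.1, 296.0], 'score': 0.59} [0.4284 0.2528 0.093 ]
[280 209   3   3   6] [280.6667 210.3333] [0.4414 0.3439 0.15  ]
```

Emit:
move_arm --pt "0 0.0015 0.02" --pt "0 0 0.025" --pt "0 0 0.018" --pt "0 0 0.008" --pt "0 0 0" --turn '[0,0,0,0,0]'

```text
time_s: 12.0
eef_pos: [0.4313, 0.3328, 0.1753]
orientation: [0.707, 0.707, -0.001, -0.0]
force: [-0.4, -0.1, -0.0]
grip_width: 0.0596
gripper_force: 0.0
```

Emit:
move_arm --pt "0 0 0" --pt "0 0 0" --pt "0 0 0" --pt "0 0 0" --pt "0 0 0" --pt "0 0 0" --pt "0 0 0" --pt "0 0 0" --turn '[0,0,0,0,0,0,0,0]' --grip 0.01 --squeeze 60

```text
time_s: 12.8
eef_pos: [0.4318, 0.3335, 0.1769]
orientation: [0.707, 0.707, 0.001, 0.0]
force: [0.9, -2.1, 6.8]
grip_width: 0.0257
gripper_force: 58.3
```

Emit:
move_arm --pt "0 0 0" --pt "0 0 0" --turn '[0,0]'

```text
time_s: 13.0
eef_pos: [0.4318, 0.3335, 0.177]
orientation: [0.707, 0.707, 0.001, 0.0]
force: [1.2, -1.1, 6.6]
grip_width: 0.0254
gripper_force: 58.3
```

```bash
python3 - <<'E'
from h import *
np.set_printoptions(precision=4,suppress=True)
cap("side"); cap("wrist");o=r.get_obs(); print(o["eef_pos"],o["force"],o["ft_torque"],o["grip_width"])
s=cv2.resize(C["side"]["pixels"][160:260,240:340,::-1],(500,500),interpolation=cv2.INTER_CUBIC)
w=cv2.resize(C["wrist"]["pixels"][150:350,185:335,::-1],(300,400)); w=np.vstack([w,np.zeros((100,300,3),np.uint8)])
cv2.imwrite("pics/s6.png",np.hstack([s,w]))
E
```

```text
[0.4318 0.3335 0.1769] [ 1.5561 -2.9299  6.7567] [-0.1739 -0.1171 -0.0277] 0.02542064301279438
```

View pics/s6.png

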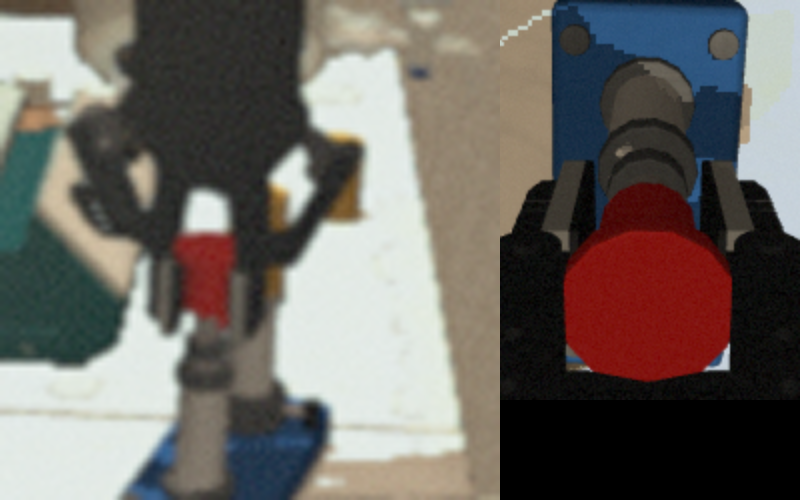

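The side view shows the pads at (165,300) and (240,300) beside the neck, with the flange wedged against the recessed part of the fingers above the pads, which explains the 25 mm width. I'm slightly too low, so I'll reopen, rise a few mm and regrip.

Emit:
move_arm --pt "0 0 0" --pt "0 0 0" --pt "0 0 -0.003" --pt "0 0 -0.003" --pt "0 0 0" --turn '[0,0,0,0,0]' --grip 0.05

```text
time_s: 13.6
eef_pos: [0.4314, 0.3334, 0.1824]
orientation: [0.707, 0.707, 0.0, 0.0]
force: [0.5, 0.2, -0.5]
grip_width: 0.05
gripper_force: 0.0
```

Emit:
move_arm --pt "0 0 0" --pt "0 0 0" --pt "0 0 0" --pt "0 0 0" --pt "0 0 0" --pt "0 0 0" --pt "0 0 0" --turn '[0,0,0,0,0,0,0]' --grip 0.01 --squeeze 60

```text
time_s: 14.3
eef_pos: [0.4317, 0.3334, 0.1822]
orientation: [0.707, 0.707, 0.001, 0.0]
force: [2.3, -1.6, 5.3]
grip_width: 0.0272
gripper_force: 58.5
```

Emit:
move_arm --pt "0 0 -0.002" --pt "0 0 -0.004" --pt "0 0 -0.004" --pt "0 0 0" --pt "0 0 0" --turn '[0,0,0,0,0]' --squeeze 80

```text
time_s: 14.8
eef_pos: [0.4317, 0.3333, 0.1916]
orientation: [0.707, 0.707, 0.0, 0.0]
force: [6.6, 1.1, -5.5]
grip_width: 0.027
gripper_force: 78.9
```

The rod follows: −5.5 N matches the spring force plus the rod's weight. Pulling on.

Emit:
move_arm --pt "0 0 -0.005" --pt "0 0 -0.007" --pt "0 0 -0.008" --pt "0 0 -0.007" --pt "0 0 -0.005" --pt "0 0 -0.002" --pt "0 0 0" --pt "0 0 0" --turn '[0,0,0,0,0,0,0,0]'

```text
time_s: 15.6
eef_pos: [0.4316, 0.3333, 0.2252]
orientation: [0.707, 0.707, 0.0, 0.0]
force: [7.1, 0.6, -9.2]
grip_width: 0.027
gripper_force: 79.5
```

```bash
python3 - <<'E'
from h import *
np.set_printoptions(precision=4,suppress=True)
cs=cap("side"); cw=cap("wrist");o=r.get_obs(); print(o["eef_pos"],o["force"],o["grip_width"])
for n in ("side","wrist"):
  for l in ("wide_sleeve","pointer","gauge_pin"):print(n,l,r.landmark_of(l,n)[:2])
# predicted: pointer tip & rim centre in views
for z in (.133,.138,.143,.148,.153): print(z,"ptr",proj("side",(.4305,.2875,z)),proj("wrist",(.4305,.2875,z)),"rim",proj("side",(.430,.2535,z)),proj("wrist",(.430,.2535,z)))
s=cv2.resize(C["side"]["pixels"][160:240,250:330,::-1],(480,480),interpolation=cv2.INTER_CUBIC)
w=cv2.resize(C["wrist"]["pixels"][150:384,185:335,::-1],(308,480))
cv2.imwrite("pics/s7.png",np.hstack([s,w]))
E
```

```text
[0.4317 0.3333 0.2251] [ 7.4295  1.3433 -9.3776] 0.027232651991119607
side wide_sleeve [{'uv': [292.3, 218.2], 'score': 0.74}]
side pointer [{'uv': [287.1, 202.9], 'score': 0.76}, {'uv': [291.1, 218.5], 'score': 0.38}]
side gauge_pin [{'uv': [290.2, 220.4], 'score': 0.57}]
wrist wide_sleeve []
wrist pointer []
wrist gauge_pin []
0.133 ptr [286.0896 207.456 ] [256.6499 305.4962] rim [290.0547 202.1963] [255.8403 354.308 ]
0.138 ptr [286.1861 205.4711] [256.5921 310.9172] rim [290.1551 200.2535] [255.7647 360.707 ]
0.143 ptr [286.283  203.4797] [256.531  316.6348] rim [290.2558 198.3045] [255.6852 367.439 ]
0.148 ptr [286.3801 201.4818] [256.4666 322.6741] rim [290.3569 196.3492] [255.6014 374.5308]
0.153 ptr [286.4776 199.4772] [256.3984 329.0632] rim [290.4583 194.3877] [255.513  382.0118]
```

View pics/s7.png

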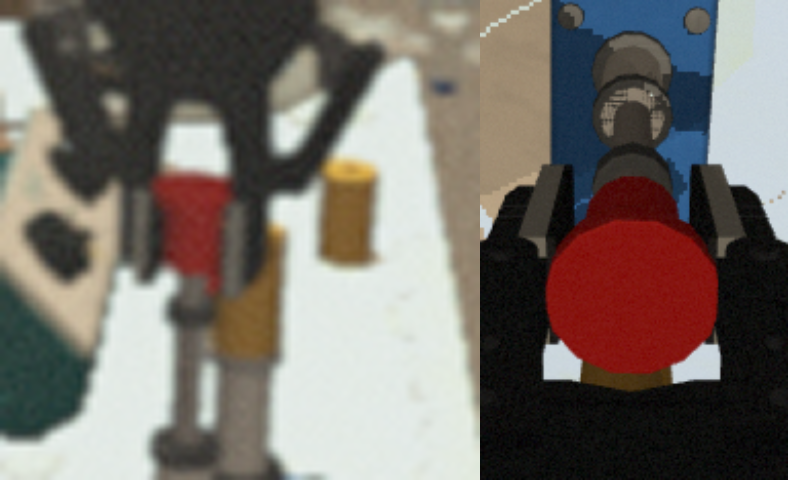

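The side view shows the rim edge at about (282,228), original row 198, so the rim is near z = 0.143. The network puts the pointer at row 202.9, so z is about 0.144. The spring force and a TCP rise of 43 mm agree, and the hold is steady, so I'll hand in.

```bash
python3 -c "
from bench import r
o=r.get_obs(); print(o['eef_pos'],o['grip_width'],o['force']); print(r.close_job())"
```

```text
[0.43164731 0.33330337 0.22505239] 0.02706555412393503 [ 6.97461142  1.19062276 -8.67258644]
the job is handed in; nothing more can be done
None
```

I handed the job in at about 16 s, and no verdict came back: the wide sleeve is seated on the pin and released, and the knob is held with the pointer at about 0.143–0.144 m against a rim at about 0.143 m, though the fingers grip the knob's flange rather than its neck.

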